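# Close and lock the filter cover of the bench dust extractor

## Robot

A 6-joint arm with a two-finger parallel gripper is mounted at the origin on the work surface. World frame = base frame: x ahead of the robot, y to its left, z up, the work surface at z = 0. Lengths are in m, angles in rad, forces in N, time in s.
With the tool pointing down it reaches from about 0.375 to 0.9 m from the base axis. Payload 3.1 kg.
Tool frame: the origin (TCP) lies midway between the tips of the shut fingers; the grasp point (between the pads) lies 19 mm behind it; x points along the fingers, z is the direction in which the jaws open and shut, and the axes are right-handed (so a half turn about x gives the same grasp; the last joint's range is limited). The gripper opens to 85 mm and grips with 20 to 120 N. Pads are 22 mm wide; open, the fingers measure 114 mm over their backs; the gripper's body (76 mm by 85 mm) begins 54 mm behind the grasp point. The pads swing forward as they close: fully open they stand 13 mm farther back than shut.
Start: joints at [-1.321, 0.527, 1.433, -0, 1.181, -0.178], TCP at [0.259, -0.569, 0.231] pointing down, gripper open.
Joint ranges: [-3.08, 3.08], [-0.75, 2.2], [0.22, 2.44], [-1.43, 4.57], [0, 2.65], [-2.85, 2.85]. Speed limits (rad/s): [2.79, 2.79, 3.14, 3.14, 3.14, 3.14].

## Interface

Orientations are given as a unit quaternion [x, y, z, w].
In Python, from station import status, snapshot, camera_params, ticket gives the robot as it stands.
- The arm moves only by the tool arm_command, never from a script. Its argument "series" is a list that holds one entry, the list of rows, each a list of 4 numbers: the shift along the tool's x, y, z in mm, then the turn about the tool's x in rad. A call has 1 to 10 rows; each row shifts and turns the commanded pose from where the row before left it, along the tool's axes as they then stand; what a row does not reach is not made up. A row lasts 1/10 s, in which the tool goes at most 50 mm and 8.59 degrees, less where a joint would pass 70% of its speed; a pose out of reach is approached as far as the arm can. A call is refused whole if a number of a shift passes 50 or a number of a turn 0.15, either way. A call with a gripper value outside its range is refused whole. "jaw" is the opening in per cent of the stroke, from 0 (shut) to 100 (fully open), set as the call begins (left out, the last holds). The fingers move at their own pace and stop on an object; "force" is the grip in N (left out, the last holds). Time passes only in rows, so rows that do not move let the fingers close. It gives the time, the measured TCP pose, the force and the opening at its end, in the units of the state.
- status.sense(): the state, without advancing time (a new reading comes with each control period).
- snapshot(name): name is "scene" or "side" or "wrist"; returns the picture (400x640x3 uint8, red, green, blue); there is no depth.
- camera_params(name): a dict with "fovy" (degrees; the focal length in pixels is half the picture's height over the tangent of half this angle, whatever the lens; pixels are square), "cx", "cy" (the principal point, pixels), "extrinsics" (4x4, takes a point from camera to world coordinates); the wrist camera has in their place "mount" (4x4, takes a point from camera to tool coordinates, whose origin is the TCP and whose axes are the tool frame's). Camera axes: x right, y down, z forward; pixel columns grow to the right and rows downward; lengths in m; the calibration is good to about 2 mm. The wrist camera is an equidistant fisheye: a pixel r from the principal point sees the ray r / f radians off the axis. A picture is of the moment at which its call begins: read the wrist's pose just before it. camera_params takes no time and is no camera call.
- ticket.sign_off(): hands the job in, once; it reports no verdict.
The state is a dict: "t": time; "q": joint angles; "qd": joint speeds; "tau": joint torques, N m; "tcp_pos": TCP position; "tool_rot": TCP orientation; "force": force on the tool from outside, world axes, zero at the start; "ft_torque": the same for the moment, N m; "finger_gap": opening from 0.0 (shut) to 1.0 (fully open).
Only numpy, scipy, OpenCV 4.12 (cv2) and the standard library are available. Lean on these libraries where they do the work, as an engineer would, in place of code of your own. Each camera call takes 0.05 s, during which the arm holds its last target. There are 200 camera calls.

## Task

With the fingertips, gently push the sliding filter cover of the dust extractor fully home. Then set a fingertip in the slot of the round dial on the cover and turn the dial a quarter turn clockwise (seen from above) until it stops, so that the end of its steel tongue is caught by the keeper block and the cover is locked, and move clear. Nothing is to be picked up: leave the tub, the jar and the file where they are.

Things in the scene. Friction and masses are not known exactly. Their poses are not given: they have to be found in the camera images.
- extractor: Fixed grey box, 260 mm (x) by 360 mm (y -200 to +160), deck at z = 100 mm; origin on the bench under the filter opening, z up; place and yaw vary. An aluminium cover plate (154 x 164 mm, top at z = 106) slides on it along y between 10 mm high rails, going home towards +y. The keeper is a steel block 22 x 20 mm on the deck, top z = 128, centred at x = 115, y = -24 mm.
- cover (a joint): How far the sliding cover is open, m: 0 = fully home against its end stop, up to 0.09; it moves towards the extractor's -y as it opens. It starts partly open, slides with about 4 N of friction and stays where it is left.
- lip (a point): Middle of the outer (extractor's -y) face of the cover's upright lip, at z = 118 mm. The lip is a 6 mm thick plate, 110 mm long along the extractor's x, on the cover's -y end, its top at z = 131 mm; push its outer face towards the extractor's +y to close the cover. Axes parallel to the extractor's.
- dial (a joint): Dial angle, rad: 0 = unlocked, tongue 25 deg from the extractor's +y towards +x; grows clockwise seen from above to a hard stop at 1.571 = locked, tongue 25 deg from +x towards -y, its end up against the keeper, which then bars the cover from opening. About 0.12 N m of friction; stays where left; starts at 0 to 0.35. If the cover is not home the tongue hits the keeper's side.
- dial_axis (a point): Centre of the dial on the floor of its slot, z = 111.5 mm. The dial is a plastic disc 92 mm across riding on the cover; a straight slot 34 mm wide, 18 mm deep, open at both ends, runs across its middle between two raised black cheeks (tops z = 129.5). The point turns with the dial about z (up); its y axis runs along the slot towards the tongue.
- slot_end (a point): Point on the slot floor (z = 111.5 mm), on its centre line, 30 mm from the dial's centre on the end away from the tongue: a good place for the fingertip. As the dial turns it goes round from the extractor's -y side of the dial to its -x side. Axes as dial_axis.
- tongue_tip (a point): Outer end of the dial's flat steel tongue (14 mm wide, 5 mm thick), 114 mm from the dial's centre along the point's y axis.
- tub: Loose clear plastic tub, open top, 100 mm across, 65 mm high, origin under its centre, near the extractor's +y end. Leave alone.
- jar: Loose amber glass jar, 60 mm across, 85 mm high, origin under its centre, near the extractor's -y end. Leave alone.
- file: Loose blue-handled file, about 210 mm long along its x, 12 mm high, on the bench before the extractor's -x side. Leave alone.

How it is judged:
By the outcome, as a careful person would: the job done as asked, in the order asked, and still so for the second after the job is handed in, with the robot touching nothing.
It also fails if it takes over 54 s, if anything falls off the work surface, if the arm or the gripper's body presses on something with over 40 N, if the wrist force passes 120 N, or if a joint passes its speed limit or range.

## Working session

There is one attempt and no reset: what is moved stays moved. The work goes in short steps, Python scripts to look and compute and a tool call to move; the robot and the scene stay as the last step left them, time stands still between calls to the robot, and variables do not carry over. Pictures are saved under pics/ and viewed, about 8 in all and at most 12, crops included, and the job is handed in when it is done.

Besides the shell and the picture viewer there is one more tool, called after ">>>" by a JSON object that holds its "name" and its "arguments", one argument or row to a line. arm_command: Moves the arm, as the interface text tells. Its arguments: {"type":"object","properties":{"series":{"type":"array"},"jaw":{"type":"number"},"force":{"type":"number"}},"required":["series"]}

```bash
mkdir -p pics; ls; python3 - <<'E'
from station import status,snapshot,camera_params
import cv2
s=status.sense();print(s)
for n in("scene","side","wrist"):
    print(n,camera_params(n))
    cv2.imwrite(f"pics/{n}0.png",snapshot(n)[:,:,::-1])
E
```

```text
pics
{'t': 0.0, 'q': array([-1.32147749e+00,  5.28473611e-01,  1.43391060e+00,  3.13164269e-06,
        1.18138390e+00, -1.78536120e-01]), 'qd': array([-0.00017269,  0.00066546,  0.00023303,  0.00077288,  0.00121306,
        0.00221646]), 'tau': array([-7.57846283e-04, -4.42355275e+01, -1.78021842e+01, -3.17891836e-04,
        8.49585427e-03, -8.38104029e-06]), 'tcp_pos': array([ 0.25915255, -0.56795273,  0.2303264 ]), 'tool_rot': array([ 0.38297774,  0.59531355, -0.38192769,  0.59418942]), 'force': array([ 0.13268616,  0.41363023, -0.1936237 ]), 'ft_torque': array([-0.05348617,  0.02214971,  0.01249851]), 'finger_gap': 1.0024873617113788}
scene {'fovy': 54.36925975159665, 'cx': 319.7207905519056, 'cy': 203.46283784964305, 'extrinsics': array([[-0.37233262,  0.73207425, -0.57046973,  1.04955429],
       [ 0.92809804,  0.29472743, -0.22752971,  0.2737852 ],
       [ 0.00156443, -0.61416858, -0.78917331,  0.84120464],
       [ 0.        ,  0.        ,  0.        ,  1.        ]])}
side {'fovy': 53.22705747118244, 'cx': 322.67189598614794, 'cy': 197.33507660673877, 'extrinsics': array([[-0.70787506, -0.38641371,  0.59126757, -0.09980545],
       [-0.70624146,  0.3733868 , -0.60150253,  0.67418852],
       [ 0.01165732, -0.84336632, -0.53721259,  0.64856399],
       [ 0.        ,  0.        ,  0.        ,  1.        ]])}
wrist {'fovy': 65.70646984690485, 'cx': 319.60632264077634, 'cy': 198.1156076281719, 'mount': array([[-3.05997991e-04, -2.89739969e-01,  9.57105353e-01,
        -1.42927578e-01],
       [-4.43314140e-04, -9.57105264e-01, -2.89740084e-01,
         7.36585713e-02],
       [ 9.99999855e-01, -5.12958220e-04,  1.64426463e-04,
        -8.46660482e-05],
       [ 0.00000000e+00,  0.00000000e+00,  0.00000000e+00,
         1.00000000e+00]])}
```

View pics/scene0.png

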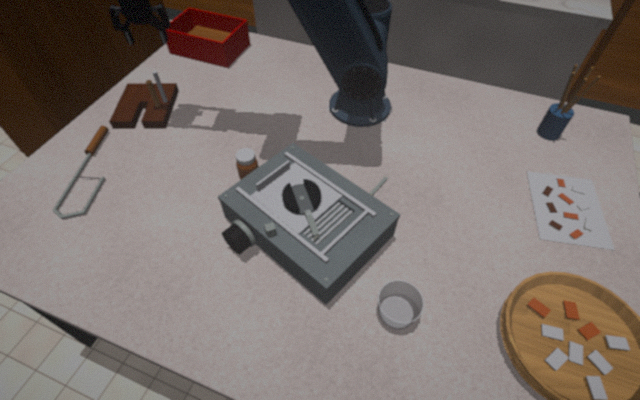

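View pics/side0.png

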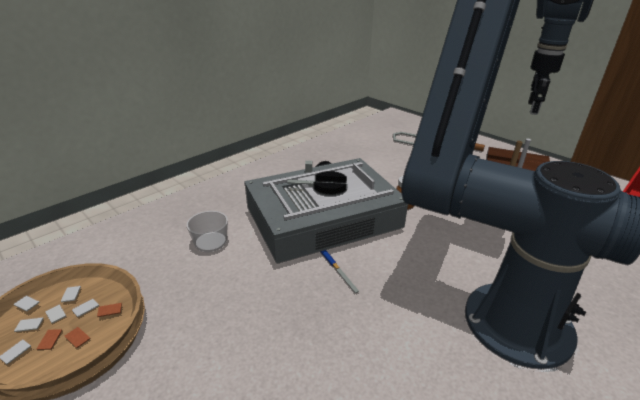

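The scene view shows the extractor with deck corners near (220,195), (293,148), (398,213) and (326,290). The jar is at (247,163), the tub at (400,305), and the tongue points to about (315,235). The side view agrees, with the file at (340,272). I'll enlarge this area to pick points.

```bash
python3 - <<'E'
import cv2
im=cv2.imread("pics/scene0.png")[135:305,205:415]
cv2.imwrite("pics/c1.png",cv2.resize(im,None,fx=3.5,fy=3.5,interpolation=cv2.INTER_CUBIC))
E
```

```text
(no output)
```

View pics/c1.png

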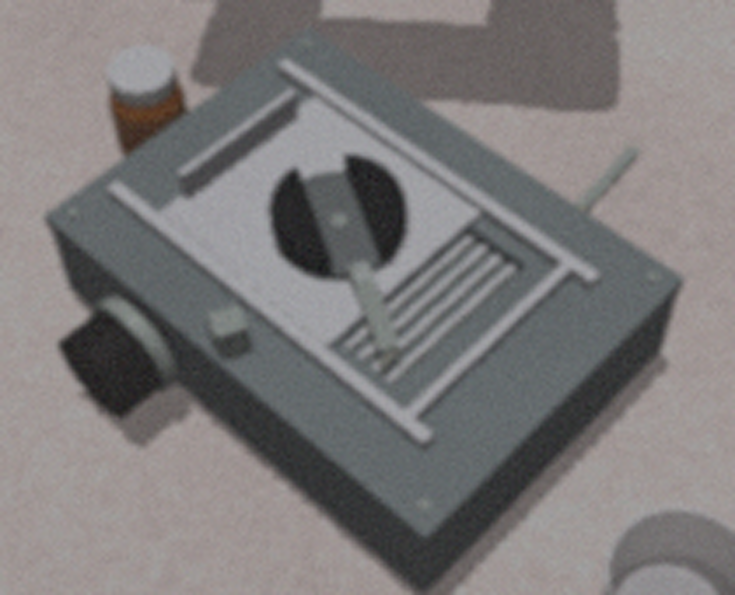

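The crop shows the deck corners at (48,216), (310,30), (682,280) and (425,535). The keeper is at (228,325), the lip runs from (182,180) to (297,98), the dial centre is at (340,218) and the tongue tip at (392,352). The jar lid is at (143,70).

```bash
cat > h.py <<'E'
import numpy as np, cv2
from station import status,snapshot,camera_params
from scipy.spatial.transform import Rotation as R
def ray_plane(name,px,z,s=None):
    c=camera_params(name); f=200/np.tan(np.radians(c['fovy'])/2)
    d=np.array([px[0]-c['cx'],px[1]-c['cy']])
    if name=='wrist':
        r=np.hypot(*d);th=r/f;v=np.r_[d/r*np.sin(th),np.cos(th)]
        T=np.eye(4);T[:3,:3]=R.from_quat(s['tool_rot']).as_matrix();T[:3,3]=s['tcp_pos'];E=T@c['mount']
    else: v=np.r_[d/f,1];E=c['extrinsics']
    v=E[:3,:3]@v;o=E[:3,3]
    return o+v*(z-o[2])/v[2]
def fit(P,Q):  # 2D rigid local P -> world Q
    p,q=P.mean(0),Q.mean(0);a=P-p;b=Q-q
    th=np.arctan2((a[:,0]*b[:,1]-a[:,1]*b[:,0]).sum(),(a*b).sum())
    M=np.array([[np.cos(th),-np.sin(th)],[np.sin(th),np.cos(th)]])
    return th,M,q-M@p
E
cat > m1.py <<'E'
from h import *
cr=lambda x,y:(205+x/3.5-.36,135+y/3.5-.36)
W=lambda x,y,z:ray_plane('scene',cr(x,y),z)[:2]
Q=np.array([W(48,216,.1),W(310,30,.1),W(682,280,.1),W(425,535,.1)])
P=np.array([[.13,-.2],[-.13,-.2],[-.13,.16],[.13,.16]])
th,M,o=fit(P,Q);print('yaw',np.degrees(th),'o',o,'res mm',((P@M.T+o)-Q)*1e3)
L=lambda *a:(W(*a)-o)@M*1e3
print('keeper top',L(228,316,.128),'dial',L(340,218,.1115),'tip',L(392,352,.1115),'lip top',L(182,176,.131),L(297,93,.131))
print('lip top outer mid world',W(239,135,.131))
print('jar lid',L(143,70,.085),W(143,70,.085))
s=status.sense();print(R.from_quat(s['tool_rot']).as_matrix())
E
python3 m1.py
```

```text
yaw -21.076405835315143 o [0.53717904 0.05315826] res mm [[ 0.67033893 -2.15458498]
 [-2.68352624 -1.44274413]
 [-1.05294242  2.01488964]
 [ 3.06612973  1.58243946]]
keeper top [111.71513785 -27.17706604] dial [ -2.93513755 -41.00566969] tip [52.67372367 60.28108986] lip top [  55.31795736 -134.6172066 ] [ -53.54303981 -133.37740206]
lip top outer mid world [ 0.49165798 -0.07282105]
jar lid [ -18.3703903  -272.69531736] [ 0.42197293 -0.19468798]
[[-4.53145695e-04  9.09872816e-01  4.14887038e-01]
 [ 1.71277564e-03  4.14887178e-01 -9.09871252e-01]
 [-9.99998431e-01  2.98304171e-04 -1.74641233e-03]]
```

>>> {"name": "arm_command", "arguments": {
  "series": [
    [[0,36,-30,0],[0,36,-30,0],[0,36,-30,0],[0,36,-30,0],[0,36,-30,0],[0,36,-30,0],[0,36,-30,0],[0,36,-30,0],[0,36,-30,0],[0,36,-30,0]]
  ],
  "jaw": 0
}}

```text
t: 1.15
tcp_pos: [0.4628, -0.1445, 0.2313]
tool_rot: [0.383, 0.595, -0.383, 0.595]
force: [1.4, -0.3, -0.2]
finger_gap: -0.001
```

>>> {"name": "arm_command", "arguments": {
  "series": [
    [[0,33,-34,0],[0,0,0,-0.13],[0,0,0,-0.13],[0,0,0,-0.13],[0,0,0,-0.13],[0,0,0,-0.13],[0,0,0,-0.127],[0,0,0,0],[0,0,0,0]]
  ]
}}

```text
t: 2.05
tcp_pos: [0.4782, -0.1016, 0.2312]
tool_rot: [0.13, 0.695, -0.13, 0.695]
force: [0.6, -0.0, 0.1]
finger_gap: 0.002
```

```bash
python3 - <<'E'
from h import *
s=status.sense();im=snapshot("wrist")
np.save("s1.npy",s,allow_pickle=True)
cv2.imwrite("pics/w1.png",im[:,:,::-1])
print(s['t'],s['tcp_pos'],R.from_quat(s['tool_rot']).as_matrix().round(3),s['force'],s['finger_gap'])
E
```

```text
2.05 [ 0.47820356 -0.10164776  0.23118118] [[-0.     0.36   0.933]
 [ 0.     0.933 -0.36 ]
 [-1.     0.    -0.   ]] [ 0.554264   -0.01675236  0.09071943] 0.0021835839588419744
```

View pics/w1.png

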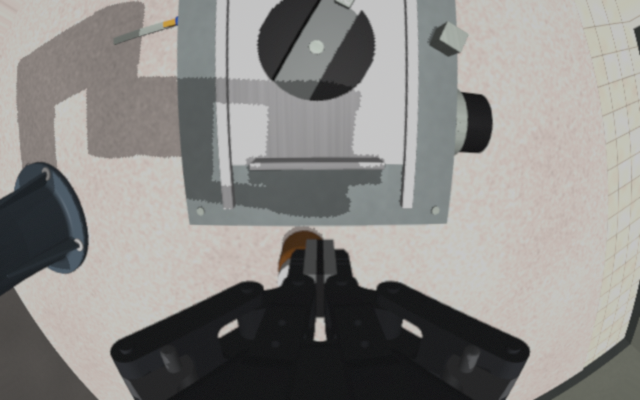

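The wrist view shows the deck's -y edge from (190,223) to (448,223), the lip top's outer edge at about row 168 (columns 250–384), the dial centre at (316,47), the keeper at (450,37) and the fingertips near (320,242).

```bash
python3 - <<'E'
from h import *
s=np.load("s1.npy",allow_pickle=True).item()
M=R.from_quat(s['tool_rot']).as_matrix()
def T(px,z):
    p=ray_plane('wrist',px,z,s); print(px,z,'world',p.round(4),'tool y,z mm',((p-s['tcp_pos'])@M*1e3)[1:].round(1))
for p,z in [((190,223),.1),((448,223),.1),((250,168),.131),((384,168),.131),((316,47),.1115),((345,3),.1165),((460,30),.128)]:T(p,z)
E
```

```text
(190, 223) 0.1 world [ 0.3429 -0.0875  0.1   ] tool y,z mm [ -35.5 -131.3]
(448, 223) 0.1 world [ 0.5862 -0.1815  0.1   ] tool y,z mm [-35.6 129.5]
(250, 168) 0.131 world [ 0.4345 -0.0572  0.131 ] tool y,z mm [ 25.7 -56.7]
(384, 168) 0.131 world [ 0.5359 -0.0965  0.131 ] tool y,z mm [25.6 52. ]
(316, 47) 0.1115 world [0.5204 0.0164 0.1115] tool y,z mm [125.3  -3.1]
(345, 3) 0.1165 world [0.5568 0.0439 0.1165] tool y,z mm [164.1  20.9]
(460, 30) 0.128 world [ 0.6404 -0.0076  0.128 ] tool y,z mm [146.2 117.4]
```

>>> {"name": "arm_command", "arguments": {
  "series": [
    [[30,0,-2,0],[30,0,0,0],[30,0,0,0],[20,0,0,0],[9,0,0,0],[0,0,0,0]]
  ]
}}

```text
t: 2.7
tcp_pos: [0.4759, -0.1008, 0.1114]
tool_rot: [0.129, 0.696, -0.129, 0.694]
force: [-0.9, 0.6, 0.5]
finger_gap: 0.002
```

>>> {"name": "arm_command", "arguments": {
  "series": [
    [[0,5,0,0],[0,5,0,0],[0,4,0,0],[0,4,0,0],[0,4,0,0],[0,4,0,0],[0,4,0,0],[0,4,0,0],[0,4,0,0],[0,4,0,0]]
  ]
}}

```text
t: 3.7
tcp_pos: [0.492, -0.0616, 0.1124]
tool_rot: [0.129, 0.695, -0.129, 0.696]
force: [-0.5, -5.2, 2.8]
finger_gap: -0.002
```

>>> {"name": "arm_command", "arguments": {
  "series": [
    [[0,4,0,0],[0,3,0,0],[0,3,0,0],[0,3,0,0],[0,3,0,0],[0,2,0,0],[0,2,0,0],[0,0,0,0]]
  ]
}}

```text
t: 4.5
tcp_pos: [0.4985, -0.0426, 0.1121]
tool_rot: [0.129, 0.696, -0.128, 0.695]
force: [1.5, -3.5, 0.3]
finger_gap: -0.002
```

```bash
python3 - <<'E'
from h import *
s=status.sense();im=snapshot("wrist")
np.save("s2.npy",s,allow_pickle=True)
cv2.imwrite("pics/w2.png",im[:,:,::-1]);cv2.imwrite("pics/sc2.png",snapshot("scene")[:,:,::-1])
print(s['t'],s['tcp_pos'],s['force'])
E
```

```text
4.5 [ 0.49850632 -0.04257406  0.11212966] [ 1.53873568 -3.52430002  0.34026364]
```

View pics/w2.png

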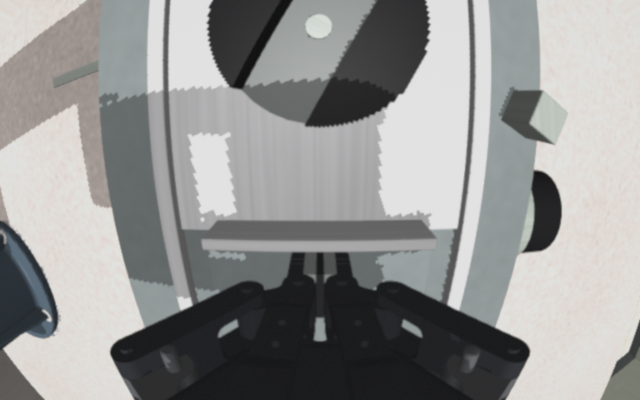

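The fingers are on the lip (outer edge at row 250) and the dial is at (318,27). The cover is sliding and the force shows no stop yet, so I'll continue.

>>> {"name": "arm_command", "arguments": {
  "series": [
    [[0,3,0,0],[0,3,0,0],[0,3,0,0],[0,3,0,0],[0,2,0,0],[0,2,0,0],[0,2,0,0],[0,0,0,0]]
  ]
}}

```text
t: 5.4
tcp_pos: [0.5044, -0.0256, 0.112]
tool_rot: [0.129, 0.696, -0.128, 0.695]
force: [-3.2, -1.5, -0.6]
finger_gap: 0.001
```

>>> {"name": "arm_command", "arguments": {
  "series": [
    [[0,2,0,0],[0,2,0,0],[0,1,0,0],[0,1,0,0],[0,0,0,0]]
  ]
}}

```text
t: 5.9
tcp_pos: [0.5047, -0.0251, 0.1122]
tool_rot: [0.124, 0.697, -0.13, 0.694]
force: [-10.0, -21.1, 0.5]
finger_gap: 0.004
```

>>> {"name": "arm_command", "arguments": {
  "series": [
    [[0,-7,0,0],[0,-10,0,0],[-20,0,0,0],[-35,0,0,0],[-35,0,0,0],[-30,0,0,0],[0,0,0,0],[0,0,0,0]]
  ]
}}

```text
t: 6.7
tcp_pos: [0.502, -0.0363, 0.2332]
tool_rot: [0.129, 0.694, -0.128, 0.696]
force: [-0.1, -0.4, -0.2]
finger_gap: 0.003
```

```bash
python3 - <<'E'
from h import *
s=status.sense();im=snapshot("wrist")
np.save("s3.npy",s,allow_pickle=True)
a=cv2.resize(snapshot("scene")[135:305,205:415],None,fx=2.5,fy=2.5,interpolation=cv2.INTER_CUBIC)[:,:,::-1]
b=np.zeros((400,a.shape[1]+0,3),np.uint8)
cv2.imwrite("pics/sc3.png",a);cv2.imwrite("pics/w3.png",im[:,:,::-1])
print(s['t'],s['tcp_pos'],R.from_quat(s['tool_rot']).as_matrix().round(3),s['force'])
E
```

```text
6.7 [ 0.50195868 -0.0363466   0.23316983] [[ 0.003  0.358  0.934]
 [-0.     0.934 -0.358]
 [-1.     0.001  0.003]] [-0.06168129 -0.44905034 -0.18169042]
```

View pics/w3.png

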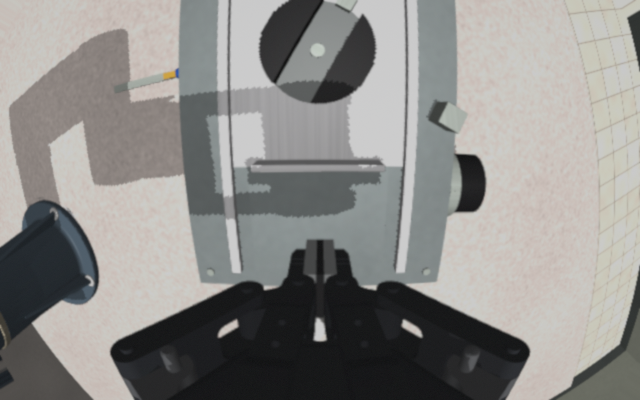

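View pics/sc3.png

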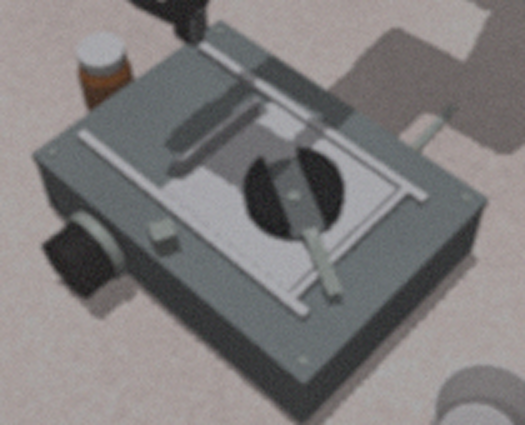

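The cover now sits against the end bar, and the push force rose to 23 N at the stop. In the wrist view the dial centre is at (318,50), the tongue root at about (345,3), and the slot runs between the cheeks from (274,82) to (313,102) at its near end.

```bash
python3 - <<'E'
from h import *
s=np.load("s3.npy",allow_pickle=True).item()
M=R.from_quat(s['tool_rot']).as_matrix()
def T(px,z,name='wrist'):
    p=ray_plane(name,px,z,s); t=((p-s['tcp_pos'])@M*1e3)[1:];print(name,px,'world',p.round(4),'tool y,z mm',t.round(1));return t
c=T((318,50),.1115);r=T((345,3),.1165);T((203,284),.1);T((435,284),.1);T((250,168),.131);T((384,168),.131)
cr=lambda x,y:(205+x/2.5-.3,135+y/2.5-.3)
c2=T(cr(294,194),.1115,'scene');t2=T(cr(334,296),.1115,'scene')
for a,b in((c,r),(c2,t2)):
    d=b-a;an=np.arctan2(d[1],d[0]);print(np.degrees(an),np.hypot(*d),'slot_end',a-30*np.array([np.cos(an),np.sin(an)]))
im=cv2.cvtColor(cv2.imread('pics/w3.png'),cv2.COLOR_BGR2GRAY)
m=cv2.GaussianBlur(im,(5,5),0)
# slot floor edges along rows: dark->grey
for y in (20,35,50,65,80):
    row=m[y,255:380].astype(int);print(y,' '.join(map(str,row[::5])))
E
```

```text
wrist (318, 50) world [0.5451 0.0791 0.1115] tool y,z mm [123.1  -1.4]
wrist (345, 3) world [0.581  0.11   0.1165] tool y,z mm [164.8  21.1]
wrist (203, 284) world [ 0.3431 -0.0917  0.1   ] tool y,z mm [-108.7 -128.9]
wrist (435, 284) world [ 0.5823 -0.184   0.1   ] tool y,z mm [-109.3  127.4]
wrist (250, 168) world [0.458  0.0078 0.131 ] tool y,z mm [ 25.4 -57.1]
wrist (384, 168) world [ 0.5603 -0.0316  0.131 ] tool y,z mm [25.2 52.5]
scene (322.3, 212.29999999999998) world [0.5441 0.0787 0.1115] tool y,z mm [122.4  -2.2]
scene (338.3, 253.1) world [0.6332 0.1512 0.1115] tool y,z mm [222.  55.]
28.313134718147143 47.4659462860656 slot_end [ 96.64848123 -15.67746882]
29.89743286180608 114.89371335648775 slot_end [ 96.35625435 -17.18270657]
20 202 202 197 58 48 48 49 49 49 50 50 42 138 139 139 139 139 139 139 139 132 58 63 195 202
35 202 158 49 50 50 51 51 52 53 35 135 143 143 143 143 143 143 143 137 69 53 53 52 53 177
50 202 85 51 52 52 53 54 40 118 145 145 168 197 196 161 146 145 95 56 55 55 55 54 54 127
65 203 185 54 54 54 51 74 146 147 147 148 148 149 149 149 122 60 58 58 58 57 57 56 62 193
80 203 203 203 126 40 144 146 147 137 137 126 126 131 133 50 51 56 58 59 59 59 59 166 203 203
```

>>> {"name": "arm_command", "arguments": {
  "series": [
    [[0,33,-6,-0.13],[0,0,0,-0.13],[0,0,0,-0.13],[0,0,0,-0.13],[0,0,0,-0.13],[0,0,0,-0.13],[0,0,0,-0.13],[0,0,0,-0.155]]
  ]
}}

```text
out of range: a turn must lie within [-0.15, 0.15]
```

>>> {"name": "arm_command", "arguments": {
  "series": [
    [[0,32,-5.5,0],[0,32,-5.5,0],[0,32.5,-5.5,0],[0,0,0,-0.14],[0,0,0,-0.14],[0,0,0,-0.14],[0,0,0,-0.14],[0,0,0,-0.14],[0,0,0,-0.14],[0,0,0,-0.14]]
  ]
}}

```text
t: 7.8
tcp_pos: [0.5194, 0.0597, 0.2305]
tool_rot: [-0.215, 0.675, 0.216, 0.672]
force: [0.6, 0.0, -0.4]
finger_gap: -0.002
```

>>> {"name": "arm_command", "arguments": {
  "series": [
    [[0,0,0,-0.085],[20,0,0,0],[30,0,0,0],[25,0,0,0],[0,0,0,0],[0,0,0,0]]
  ]
}}

```text
t: 8.4
tcp_pos: [0.5197, 0.0596, 0.1563]
tool_rot: [-0.242, 0.665, 0.243, 0.663]
force: [0.6, 1.1, 0.4]
finger_gap: 0.002
```

```bash
python3 - <<'E'
from h import *
s=status.sense();im=snapshot("wrist")
np.save("s4.npy",s,allow_pickle=True)
cv2.imwrite("pics/w4.png",im[:,:,::-1])
M=R.from_quat(s['tool_rot']).as_matrix();print(s['t'],s['tcp_pos'],M.round(3))
d=np.r_[.5447,.0789,s['tcp_pos'][2]]-s['tcp_pos'];print('dial centre in tool mm',(d@M*1e3).round(1))
E
```

```text
8.4 [0.51967746 0.05957992 0.15628018] [[-0.003 -0.643  0.766]
 [ 0.     0.766  0.643]
 [-1.     0.002 -0.002]]
dial centre in tool mm [-0.1 -1.3 31.6]
```

View pics/w4.png

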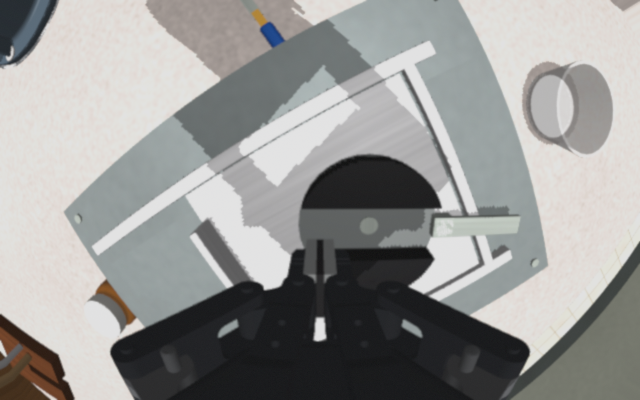

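The slot is aligned with the tool (cheek edges at rows 208 and 248, dial centre at (369,226)), and the fingertips at (320,242) are over its near end. Next I go down in.

>>> {"name": "arm_command", "arguments": {
  "series": [
    [[12,-1,1,0],[12,0,0,0],[10,0,0,0],[6,0,0,0],[0,0,0,0],[0,0,0,0]]
  ]
}}

```text
t: 9.05
tcp_pos: [0.5217, 0.0593, 0.1172]
tool_rot: [-0.242, 0.664, 0.242, 0.664]
force: [-0.4, 0.5, 0.0]
finger_gap: 0.001
```

>>> {"name": "arm_command", "arguments": {
  "series": [
    [[0,3,0,0],[0,3,0,0],[0,3,0.6,0.1],[0,3,0.6,0.1],[0,3,0.6,0.1],[0,3,0.6,0.1],[0,0,0,0]]
  ]
}}

```text
t: 9.75
tcp_pos: [0.5139, 0.0752, 0.1177]
tool_rot: [-0.106, 0.699, 0.105, 0.7]
force: [-1.0, -1.6, 0.4]
finger_gap: -0.003
```

```bash
cat > g.py <<'E'
from h import *
s=status.sense();M=R.from_quat(s['tool_rot']).as_matrix()
d=np.r_[.5447,.0789,s['tcp_pos'][2]]-s['tcp_pos']
h=np.degrees(np.arctan2(M[1,2],M[0,2]))
print(s['t'],'dial centre in tool',(d@M*1e3).round(1),'heading',h.round(1),'from ext +y',(69-h).round(1),'F tool',(s['force']@M).round(1),'z',s['tcp_pos'][2])
E
python3 g.py
```

```text
9.75 dial centre in tool [ 0.  -5.5 30.6] heading 17.2 from ext +y 51.8 F tool [-0.4 -1.2 -1.4] z 0.11771346760943911
```

>>> {"name": "arm_command", "arguments": {
  "series": [
    [[0,3,0.6,0.1],[0,3,0.6,0.1],[0,3,0.6,0.1],[0,3,0.6,0.1],[0,3,0.6,0.1],[0,3,0.6,0.1],[0,0,0,0]]
  ]
}}

```text
t: 10.45
tcp_pos: [0.5165, 0.0929, 0.1176]
tool_rot: [0.105, 0.699, -0.105, 0.7]
force: [-0.3, -2.6, 0.9]
finger_gap: -0.0
```

```bash
python3 g.py; python3 - <<'E'
from h import *
cv2.imwrite("pics/w5.png",snapshot("wrist")[:,:,::-1])
E
```

```text
10.45 dial centre in tool [ 0.  -5.1 31. ] heading -17.1 from ext +y 86.1 F tool [-0.9 -2.6  0.4] z 0.11763101150796776
```

View pics/w5.png

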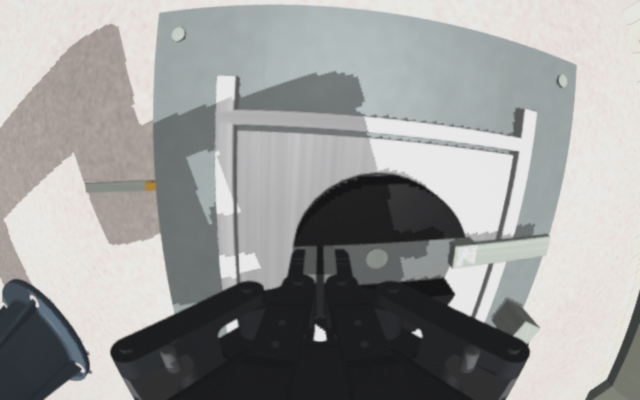

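The dial is turning with the finger. The tongue runs from (455,255) to (548,243) and the keeper is ahead at (515,320). I'll turn the rest and watch for the stop.

>>> {"name": "arm_command", "arguments": {
  "series": [
    [[0,3,0.6,0.1],[0,3,0.6,0.1],[0,3,0.6,0.1],[0,3,0.6,0.1],[0,2,0.3,0.06],[0,0,0,0]]
  ]
}}

```text
t: 11.1
tcp_pos: [0.5249, 0.1039, 0.1175]
tool_rot: [0.261, 0.657, -0.262, 0.657]
force: [-1.8, -4.1, 3.5]
finger_gap: 0.004
```

```bash
python3 g.py
```

```text
11.1 dial centre in tool [ 0.  -4.5 31.5] heading -43.4 from ext +y 112.4 F tool [-3.5 -4.2  1.5] z 0.11754129354341622
```

>>> {"name": "arm_command", "arguments": {
  "series": [
    [[0,2,0.3,0.05],[0,2,0.3,0.03],[0,1,0,0],[0,0,0,0]]
  ]
}}

```text
t: 11.5
tcp_pos: [0.5275, 0.1057, 0.1175]
tool_rot: [0.286, 0.647, -0.288, 0.645]
force: [-3.7, -8.0, 5.3]
finger_gap: -0.0
```

```bash
python3 g.py
```

```text
11.5 dial centre in tool [ 0.  -5.2 31.4] heading -47.9 from ext +y 116.9 F tool [-5.3 -8.1  3.5] z 0.11746626213455669
```

Force is rising. I'll press a little more to be sure of the stop.

>>> {"name": "arm_command", "arguments": {
  "series": [
    [[0,1.5,0,0],[0,1.5,0,0],[0,0,0,0]]
  ]
}}

```text
t: 11.8
tcp_pos: [0.5276, 0.1059, 0.1174]
tool_rot: [0.283, 0.648, -0.29, 0.644]
force: [-7.5, -14.6, 7.8]
finger_gap: 0.003
```

```bash
python3 g.py
```

```text
11.8 dial centre in tool [ 0.  -5.5 31.5] heading -47.8 from ext +y 116.8 F tool [ -7.6 -15.4   5.8] z 0.11740573421371282
```

>>> {"name": "arm_command", "arguments": {
  "series": [
    [[0,-4,0,0],[0,-4,0,0],[-15,0,0,0],[-30,0,0,0],[-40,0,0,0],[-40,0,0,0],[0,-30,-20,0],[0,-30,-20,0],[0,0,0,0],[0,0,0,0]]
  ]
}}

```text
t: 12.8
tcp_pos: [0.4538, 0.0944, 0.2426]
tool_rot: [0.289, 0.645, -0.288, 0.646]
force: [0.6, 0.0, 0.3]
finger_gap: -0.003
```

```bash
python3 - <<'E'
from h import *
s=status.sense();print(s['t'],s['tcp_pos'],s['force'],R.from_quat(s['tool_rot']).as_matrix().round(3))
np.save("s6.npy",s,allow_pickle=True)
a=snapshot("wrist")[:,:,::-1];b=cv2.resize(snapshot("scene")[135:305,205:415],None,fx=1.5,fy=1.5,interpolation=cv2.INTER_CUBIC)[:,:,::-1]
cv2.imwrite("pics/w6.png",a)
cv2.imwrite("pics/sc6.png",cv2.resize(b,None,fx=2,fy=2))
E
```

```text
12.8 [0.45383976 0.09441663 0.24257597] [0.56139204 0.00659046 0.30843875] [[ 0.001  0.744  0.668]
 [ 0.001  0.668 -0.744]
 [-1.     0.002  0.   ]]
```

View pics/w6.png

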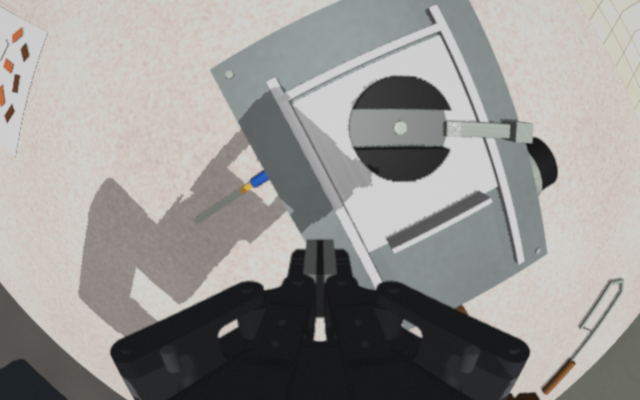

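View pics/sc6.png

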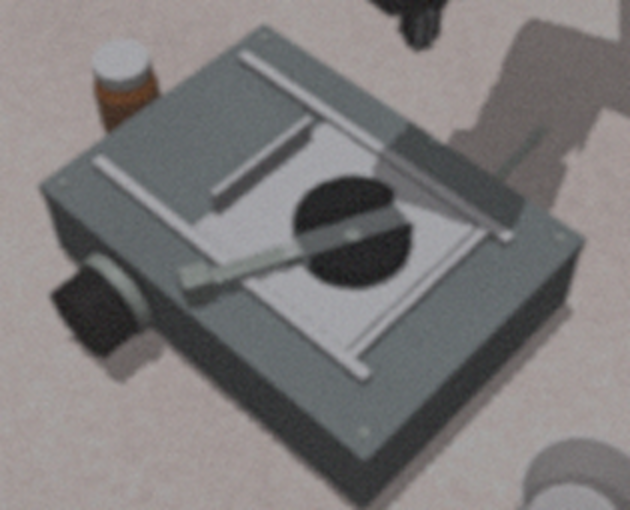

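Both views show the tongue running from the dial to the keeper: wrist (400,128) to (512,130), keeper at (522,131). The cover sits against the end bar, and the tub, jar and file have not moved. One numeric check comes before I hand in.

```bash
python3 - <<'E'
from h import *
s=np.load("s6.npy",allow_pickle=True).item()
c=ray_plane('wrist',(400,128),.1115,s);t=ray_plane('wrist',(508,130),.1165,s)
d=(t-c)[:2];h=np.degrees(np.arctan2(d[1],d[0]));print('dial',c,'len',np.hypot(*d),'tongue from ext +x towards -y',-21-h)
from station import ticket
if abs(-21-h-25)<4: print(ticket.sign_off())
E
```

```text
dial [0.54430743 0.07853725 0.1115    ] len 0.11321301559382674 tongue from ext +x towards -y 24.27193723352663
the job is handed in; nothing more can be done
None
```

The cover is home and locked, and I handed the job in at about 13 s on the robot's clock, well inside the 54 s limit.

- **Cover:** I pushed the lip with the shut fingertips until it stopped; the force rose from about 4 N to about 23 N with no further movement. The dial centre afterwards (0.544, 0.079) matched where it was before turning to within about 1 mm, so the cover stayed home.
- **Dial:** I turned it clockwise with the fingertips in the slot until it stopped; force along the push doubled to 15 N with no further movement. The tongue then measured 24.3° from the extractor's +x towards -y (25° is locked), with its end at the keeper in both views.
- **Clear of everything:** The arm finished above the extractor reading no contact force. In the last pictures the jar and file look undisturbed, and the tub shows only partly but looks unmoved. I did not measure their positions.

One arm command was refused because a turn was just over the limit; nothing moved and I split the turn over more rows. No check failed. The extractor position from the first scene picture was about 3 mm off at the deck corners and keeper, so I worked from the close-up wrist views.

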